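# Turn the strongbox key and hold the bolt back

### The arm

A 7-joint arm with a two-finger parallel gripper is mounted at the origin on the work surface; the furniture and walls round the work are solid. World frame = base frame: x ahead of the robot, y to its left, z up, the work surface at z = 0. Lengths are in m, angles in rad, forces in N, time in s.
With the tool pointing down it reaches from about 0.425 to 0.875 m from the base axis. Payload 8.4 kg.
Tool frame: the origin (TCP) lies on the centre line of the jaws, within the pads' length; the fingertips stand 25 mm ahead of it and the grasp point (between the pads) lies 6 mm ahead of it; z points along the fingers, y is the line along which they close (so a half turn about z gives the same grasp; the last joint's range is limited). The gripper opens to 87 mm and grips with 3 to 60 N. Pads are 19 mm wide; open, the fingers measure 117 mm over their backs; the gripper's body (75 mm by 190 mm) begins 51 mm behind the grasp point.
Start: joints at [-1.281, 0.333, 0.04, 1.465, -0.013, 1.343, -0.059], TCP at [0.246, 0.601, 0.248] pointing down, gripper open.
Joint ranges: [-2.58, 2.58], [-0.38, 2.09], [-1.3, 1.39], [0.25, 2.4], [-1.5, 4.64], [0.08, 2.09], [-2.65, 2.65]. Speed limits (rad/s): [2.22, 2.22, 2.79, 2.79, 3.14, 3.14, 3.14].

### API

Orientations are given as a unit quaternion [w, x, y, z].
In Python, from plant import get_obs, snapshot, camera_params, ctrl gives the robot as it stands.
- The arm moves only by the tool step_arm, never from a script. Its arguments are lists of equal length, an entry for each row: "offset": the shift along the world's x, y, z in cm, a list of three; "roll": the turn about the world's z in rad; "fingers": the gripper's target within -1 to 1 (fully open at 1, half-way at 0, shut at -1). In form: {"offset": [[dx, dy, dz], ...], "roll": [roll, ...], "fingers": [fingers, ...]}. A call has 1 to 12 rows; each row is the pose to reach, as a shift and turn from the pose commanded when the call began; what a row does not reach only later rows make up. A row lasts 1/8 s, in which the tool goes at most 62.5 mm and 10.7 degrees, less where a joint would pass 70% of its speed; a pose out of reach is approached as far as the arm can. A call with a gripper value outside its range is refused whole. The fingers move at their own pace and stop on an object; the grip force is fixed at half the most. Time passes only in rows, so rows that repeat a pose let the fingers close. It gives the time, the measured TCP pose, the force, the opening and the grip force at its end, in the units of the state.
- get_obs(): the state, without advancing time (a new reading comes with each control period).
- snapshot(name): name is "scene" or "top"; returns the picture (400x640x3 uint8, red, green, blue); there is no depth.
- camera_params(name): a dict with "K" (3x3 intrinsics, pixels), "k1" (the pictures are not rectified: a ray, as slopes to the right and down, at radius r is drawn at 1 + k1 r^2 times it, then the intrinsics apply), "extrinsics" (4x4, takes a point from camera to world coordinates). Camera axes: x right, y down, z forward; pixel columns grow to the right and rows downward; lengths in m; the calibration is good to about 2 mm. A picture is of the moment at which its call begins. camera_params takes no time and is no camera call.
- ctrl.sign_off(): hands the job in; it is judged then, once.
The state is a dict: "time": time; "joints": joint angles; "qd": joint speeds; "joint_efforts": joint torques, N m; "position": TCP position; "ee_rot": TCP orientation; "ft_force": force on the tool from outside, world axes, zero at the start; "wrist_torque": the same for the moment, N m; "grip_width": opening from 0.0 (shut) to 1.0 (fully open); "grasp_force": force on a finger pad.
Only numpy, scipy, OpenCV 4.12 (cv2) and the standard library are available. Lean on these libraries where they do the work, as an engineer would, in place of code of your own. Each camera call takes 0.05 s, during which the arm holds its last target. There are 200 camera calls.

### The job

The grey strongbox is bolted shut. Take the key with the square head out of the wooden key block, push it straight down into the lock on the strongbox until its shoulder sits on the lock (the pins are sticky, so a little wiggling on the way down helps), and only then turn it clockwise (seen from above) about a quarter turn to the stop. The lock is sprung, so finish still gripping the key, fully in and turned, holding the bolt back; leave the other two keys in the block and do not disturb the tape roll on the strongbox.

Things in the scene. Friction and masses are not known exactly. Their poses are not given: they have to be found in the camera images.
- square_key: The key to use, 45 g, standing upright: black square-cornered head 10 (x) by 32 (y) mm, from 8 to 44 mm above the origin; steel shoulder 10 by 21 mm, 0 to 8 mm; below the origin a blade 5 (x) by 14 (y) mm, 34 mm long, nose rounded. Origin on the blade's axis at the shoulder's underside, z up, x through the thickness. A half turn about z gives the same fit.
- round_key: Wrong key: same blade and shoulder, round black disc head 36 mm across, 10 mm thick, centre 25 mm above its origin (origin and axes as for the square key). Leave it.
- tee_key: Wrong key: same blade and shoulder, T-shaped head, a black cross-bar 40 mm long, 12 mm thick, 34 mm above its origin (origin and axes as for the square key). Leave it.
- key_block: Fixed wooden block 50 (x) by 172 (y) by 45 (z) mm on a foot plate 58 by 180 mm. Origin centre of underside, z up. Sockets 7 (x) by 16 (y) mm, 38 mm deep, at y = -56, 0 and +56 mm hold the keys upright, heads edge to edge along y, shoulders resting on its top; which key is where varies.
- strongbox: Fixed grey steel box 166 (x) by 279 (y) mm, 75 mm high, with a two-leaf dark top and two handles on its -x side. Origin centre of underside, z up. On the +y leaf an aluminium lock case 64 by 88 mm rises to 116 mm, a steel collar 54 mm across and 4 mm high on it, the brass plug in that. A steel bolt from the case into a keeper on the other leaf draws back as the plug turns.
- lock_mouth (a point): Centre of the keyway's mouth on the lock's axis, at the plug's face, 120 mm above the table, 50 mm along +y from the strongbox's origin; strongbox's axes, does not turn with the plug. At rest the keyway is 7 mm along x, 16 mm along y, 37 mm deep, mouth chamfered 2 mm. Two pairs of sticky sprung pins, 13 and 23 mm down, resist the blade. Fully in, the key's origin is here.
- plug (a joint): Turn of the brass lock plug, rad: 0 at rest, grows clockwise seen from above to its stop at 1.5. A spring (0.013 N m at rest, 0.05 N m at the stop) turns it back when let go. The key has 0.15 rad of play in it: turn it a little farther. The pins resist a straight push with up to about 15 N, a third less if the key is wiggled by 0.8 mm to and fro along its width.
- tape_roll: Black roll of tape 53 by 51 by 19 mm, lying on the strongbox's other (-y) leaf. Bystander, loose.
- key_head (a point): Point in the square key's head on its axis, 27 mm above the key's origin, axes as the key's: a good place to grip, from above, across the 10 mm thickness (x).

How it is judged:
On the way:
1. the key is fully in the lock (shoulder within 4 mm of the plug's face, within 4 mm of its axis) while the plug is still unturned (under 0.35 rad) (z of square_key in the frame of lock_mouth below 0.004 m and horizontal distance between square_key and lock_mouth below 0.004 m and value of joint plug below 0.35 rad), for 0.1 s.
At the end, for the whole second after the job is handed in: The plug is turned past 1.3 rad (stop at 1.5) and held there at rest by the square-headed key, which is upright (within 0.15 rad), fully in (shoulder within 4 mm of the plug's face, within 4 mm of its axis) and still gripped by the fingers with more than 2 N (value of joint plug above 1.3 rad and z of square_key in the frame of lock_mouth below 0.004 m and horizontal distance between square_key and lock_mouth below 0.004 m and angle between square_key's own z axis and vertical below 0.15 rad and contact force between the fingers and square_key above 2 N and velocity of joint plug below 0.2 rad/s); the arm keeps its last pose, push and grip.
It fails at once if another key is moved by more than 15 mm (distance of any of round_key, tee_key from where it was at the start of the episode above 0.015 m).
It fails at once if the tape roll is moved by more than 20 mm (distance of tape_roll from where it was at the start of the episode above 0.02 m).
It also fails if it takes over 48 s, if anything falls off the work surface, if the arm or the gripper's body presses on something with over 40 N, if the wrist force passes 120 N, or if a joint passes its speed limit or range.

## Working session

There is one attempt and no reset: what is moved stays moved. The work goes in short steps, Python scripts to look and compute and a tool call to move; the robot and the scene stay as the last step left them, time stands still between calls to the robot, and variables do not carry over. Pictures are saved under pics/ and viewed, at most 10 in all, crops included, and the job is handed in when it is done.

Besides the shell and the picture viewer there is one more tool, called after "Emit:" by a JSON object that holds its "fn" and its "kwargs". step_arm: Moves the arm, as the interface text tells. Its arguments: {"type":"object","properties":{"offset":{"type":"array"},"roll":{"type":"array"},"fingers":{"type":"array"}},"required":["offset","roll","fingers"]}

```bash
mkdir -p pics; cat > h.py <<'E'
import numpy as np, cv2
from plant import get_obs, snapshot, camera_params, ctrl
def ray(name,u,v):
    c=camera_params(name);K=np.array(c["K"]);E=np.array(c["extrinsics"]);k=c["k1"]
    d=np.linalg.inv(K)@[u,v,1.];d=d[:2];s=d.copy()
    for _ in range(30): s=d/(1+k*(s@s))
    w=E[:3,:3]@[s[0],s[1],1.];return E[:3,3],w
def onz(name,u,v,z):
    o,w=ray(name,u,v);return o+w*(z-o[2])/w[2]
def proj(name,p):
    c=camera_params(name);K=np.array(c["K"]);E=np.array(c["extrinsics"])
    q=E[:3,:3].T@(np.array(p)-E[:3,3]);s=q[:2]/q[2];s=s*(1+c["k1"]*(s@s))
    return (K@[s[0],s[1],1])[:2]
def two(a,b):
    (o1,d1),(o2,d2)=ray(*a),ray(*b)
    t=np.linalg.lstsq(np.c_[d1,-d2],o2-o1,rcond=None)[0]
    p,q=o1+t[0]*d1,o2+t[1]*d2
    return (p+q)/2,np.linalg.norm(p-q)
def save(name,f):
    im=snapshot(name);cv2.imwrite("pics/"+f,im[:,:,::-1]);return im
E
python3 - <<'E'
from h import *
for n in("scene","top"):
    save(n,n+"0.png");c=camera_params(n);print(n,np.round(c["K"],1).tolist(),c["k1"],np.round(c["extrinsics"],3).tolist())
o=get_obs();print({k:np.round(v,3).tolist() for k,v in o.items()})
E
```

```text
scene [[455.0, 0.0, 320.7], [0.0, 455.0, 199.7], [0.0, 0.0, 1.0]] -0.016945570193003655 [[0.613, -0.348, 0.709, -0.211], [-0.79, -0.286, 0.542, -0.561], [0.014, -0.893, -0.45, 0.589], [0.0, 0.0, 0.0, 1.0]]
top [[400.8, 0.0, 321.4], [0.0, 400.8, 202.6], [0.0, 0.0, 1.0]] -0.05228592744445323 [[-0.006, -0.995, 0.1, 0.444], [-1.0, 0.005, -0.017, 0.003], [0.016, -0.1, -0.995, 1.001], [0.0, 0.0, 0.0, 1.0]]
{'time': 0.1, 'joints': [-1.281, 0.334, 0.04, 1.466, -0.013, 1.343, -0.059], 'qd': [-0.001, -0.001, 0.002, -0.003, 0.001, 0.001, -0.0], 'joint_efforts': [0.003, -65.781, 1.34, -40.471, -0.06, 0.041, 0.0], 'position': [0.246, 0.601, 0.247], 'ee_rot': [-0.0, 0.193, 0.981, -0.001], 'ft_force': [-0.215, -0.261, -0.56], 'wrist_torque': [0.001, 0.01, -0.008], 'grasp_force': 0.0, 'grip_width': 1.0}
```

View pics/top0.png

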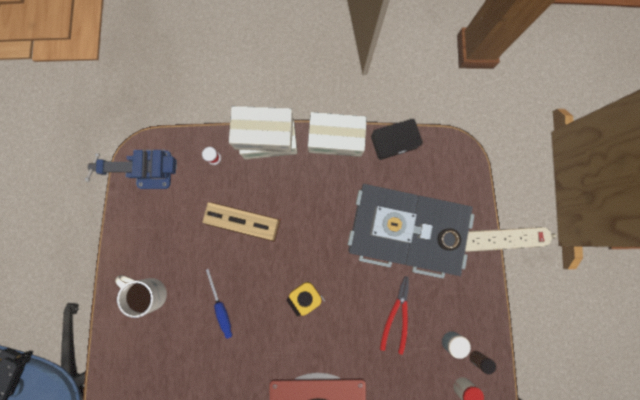

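View pics/scene0.png

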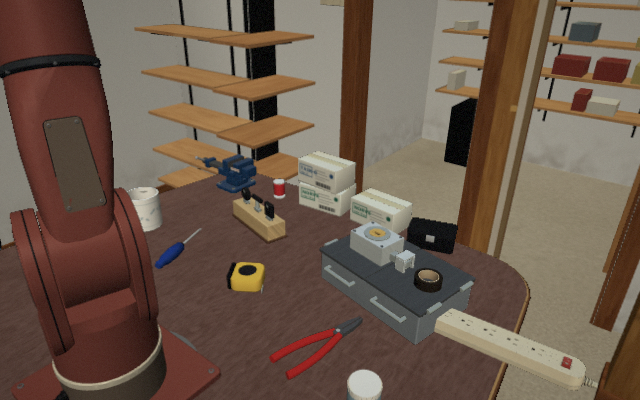

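Top view: the key block is at about (240,221) and the strongbox at (412,230), with its lock at (395,224) and the tape at (450,239). I'll zoom in on both.

```bash
python3 - <<'E'
import cv2,numpy as np
t=cv2.imread("pics/top0.png");s=cv2.imread("pics/scene0.png")
R=lambda a,f:cv2.resize(a,None,fx=f,fy=f,interpolation=cv2.INTER_CUBIC)
a=R(t[195:245,195:285],8)[:,:720];b=R(s[175:245,225:295],8)[:400,:720]
cv2.imwrite("pics/c1.png",a)
x=R(t[180:280,345:480],4);y=R(s[175:245,225:295],5);
o=np.zeros((600,800,3),np.uint8);h=R(s[180:245,225:290],4);o[:400,:540]=x;o[:260,540:800]=h
h2=R(s[215:275,345:410],4);o[260:500,540:800]=h2
cv2.imwrite("pics/c2.png",o)
E
```

```text
(no output)
```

View pics/c1.png

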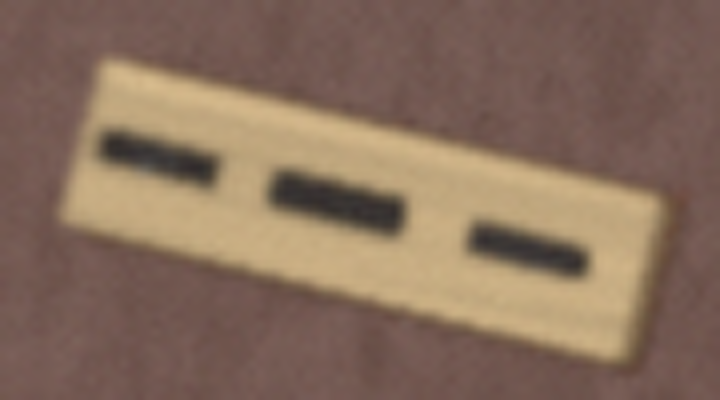

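View pics/c2.png

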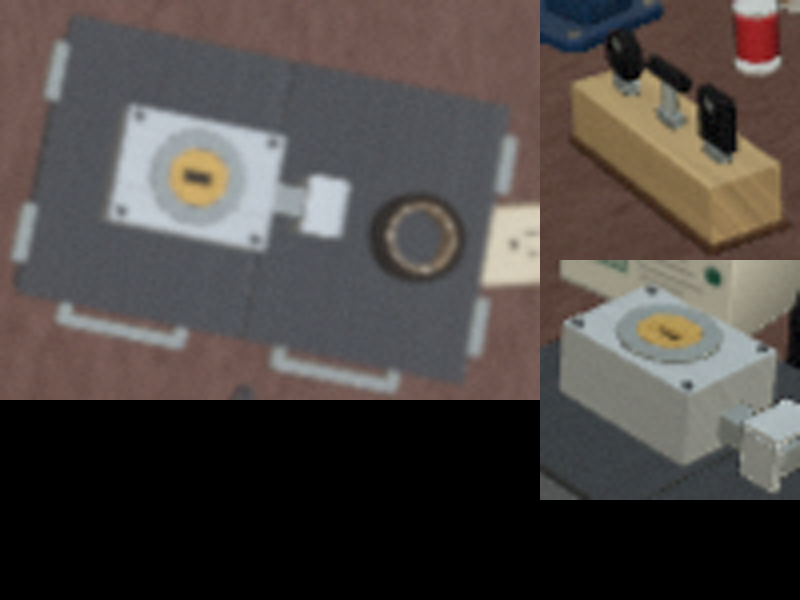

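Round key is at left, tee in the middle, square at right (the crop's (527,249), full-image (260.9,226.1)). The keyway lies along the box's y, at about (394,224). Next I'll measure with masks.

```bash
cat >> h.py <<'E'
def blobs(mask,x0,y0,amin=8):
    cs,_=cv2.findContours(mask.astype(np.uint8),cv2.RETR_EXTERNAL,cv2.CHAIN_APPROX_NONE)
    out=[]
    n,l,st,ce=cv2.connectedComponentsWithStats(mask.astype(np.uint8))
    for i in range(1,n):
        if st[i,4]>=amin: out.append((ce[i]+[x0,y0],st[i,4],l==i))
    return out
def long_axis(pts):
    q=pts-pts.mean(0);return np.linalg.svd(q)[2][0]
E
python3 - <<'E'
from h import *
t=cv2.imread("pics/top0.png");s=cv2.imread("pics/scene0.png")
def sub(im,x0,y0,x1,y1,f=4):
    a=cv2.resize(im[y0:y1,x0:x1],None,fx=f,fy=f,interpolation=cv2.INTER_CUBIC);return a
def px(m,x0,y0,f=4):  # centres in pixels
    out=[]
    for c,a,mm in blobs(m,0,0,150):
        yy,xx=np.nonzero(mm);P=np.c_[xx,yy]
        out.append(((c+.5)/f-.5+[x0,y0],a/f/f,(P+.5)/f-.5+[x0,y0]))
    return out
# keys top
a=sub(t,203,200,280,242);
print("keys top")
for c,ar,P in px(a.max(2)<85,203,200):
    W=np.array([onz("top",*p,.085)[:2] for p in P[::5]]);ax=long_axis(W)
    print(c.round(2),ar,onz("top",*c,.089).round(4),np.arctan2(*ax[::-1]))
hs=cv2.cvtColor(sub(t,203,195,280,245),cv2.COLOR_BGR2HSV)
m=(hs[...,1]>70)&(hs[...,2]>140)
k=max(px(m,203,195),key=lambda r:r[1]);
W=np.array([onz("top",*p,.045)[:2] for p in k[2]]).astype(np.float32);print("block rect",cv2.minAreaRect(W))
a=sub(s,225,175,295,245)
print("scene keys")
for c,ar,P in px(a.max(2)<60,225,175): print(c.round(2),ar)
for n,im,b in(("top",t,(370,200,420,250)),("scene",s,(345,215,410,275))):
    a=sub(im,*b);hs=cv2.cvtColor(a,cv2.COLOR_BGR2HSV)
    m=((hs[...,1]>90)&(hs[...,0]<30)&(hs[...,2]>130)).astype(np.uint8)
    cs,_=cv2.findContours(m,0,1);c=max(cs,key=cv2.contourArea);e=cv2.fitEllipse(cv2.convexHull(c))
    p=(np.array(e[0])+.5)/4-.5+b[:2];print(n,"brass",p,np.array(e[1])/4,onz(n,*p,.12).round(4))
    if n=="top":
        pt=p
        hm=np.zeros_like(m);cv2.drawContours(hm,[cv2.convexHull(c)],-1,1,-1)
        for c,ar,P in px((a.max(2)<110)&(hm>0),*b[:2]):
            W=np.array([onz(n,*q,.12)[:2] for q in P]);ax=long_axis(W);print("keyway",c,ar,onz(n,*c,.12),np.arctan2(*ax[::-1]))
    else: print("2view",two(("top",*pt),("scene",*p)))
# lock case & box top
b=(345,180,480,280);a=sub(t,*b);hs=cv2.cvtColor(a,cv2.COLOR_BGR2HSV)
g=a.min(2)
for nm,m,z in(("case",(g>135)&(hs[...,1]<60),.116),("box",(a.max(2)<110)&(hs[...,1]<55),.075)):
    for r in px(m,*b[:2]):
        if r[1]<300: continue
        W=np.array([onz("top",*p,z)[:2] for p in r[2]]).astype(np.float32);print(nm,r[1],cv2.minAreaRect(W))
E
```

```text
keys top
[214.32 214.26] 37.0625 [0.5099 0.2321 0.089 ] 1.314299086350378
[236.74 219.88] 56.0625 [0.4969 0.1807 0.089 ] -1.8149905160507054
[260.58 225.83] 35.375 [0.4831 0.1264 0.089 ] 1.315489708956062Traceback (most recent call last):
  File "<stdin>", line 20, in <module>
  File "h.py", line 9, in onz
    o,w=ray(name,u,v);return o+w*(z-o[2])/w[2]
        ~~~^^^^^^^^^^
  File "h.py", line 4, in ray
    c=camera_params(name);K=np.array(c["K"]);E=np.array(c["extrinsics"]);k=c["k1"]
ValueError: time passes only in moves, steps and waits
```

```bash
sed -i '2a import functools\n_cp=camera_params\n@functools.lru_cache(None)\ndef camera_params(n): return _cp(n)' h.py
cat > m.py <<'E'
from h import *
t=cv2.imread("pics/top0.png");s=cv2.imread("pics/scene0.png")
def sub(im,x0,y0,x1,y1,f=4):
    return cv2.resize(im[y0:y1,x0:x1],None,fx=f,fy=f,interpolation=cv2.INTER_CUBIC)
def px(m,x0,y0,f=4):
    out=[]
    for c,a,mm in blobs(m,0,0,150):
        yy,xx=np.nonzero(mm);P=np.c_[xx,yy]
        out.append(((c+.5)/f-.5+[x0,y0],a/f/f,(P+.5)/f-.5+[x0,y0]))
    return out
hs=cv2.cvtColor(sub(t,203,195,280,245),cv2.COLOR_BGR2HSV)
m=(hs[...,1]>70)&(hs[...,2]>140)
k=max(px(m,203,195),key=lambda r:r[1]);
W=np.array([onz("top",*p,.045)[:2] for p in k[2]]).astype(np.float32);print("block rect",cv2.minAreaRect(W))
a=sub(s,225,175,295,245)
print("scene keys")
for c,ar,P in px(a.max(2)<60,225,175):
    print(c.round(2),ar)
    print(two(("top",260.58,225.83),("scene",*c)))
for n,im,b in(("top",t,(370,200,420,250)),("scene",s,(345,215,410,275))):
    a=sub(im,*b);hs=cv2.cvtColor(a,cv2.COLOR_BGR2HSV)
    m=((hs[...,1]>90)&(hs[...,0]<30)&(hs[...,2]>130)).astype(np.uint8)
    cs,_=cv2.findContours(m,0,1);c=max(cs,key=cv2.contourArea);e=cv2.fitEllipse(cv2.convexHull(c))
    p=(np.array(e[0])+.5)/4-.5+b[:2];print(n,"brass",p,np.array(e[1])/4,onz(n,*p,.12).round(4))
    if n=="top":
        pt=p
        hm=np.zeros_like(m);cv2.drawContours(hm,[cv2.convexHull(c)],-1,1,-1)
        for c,ar,P in px((a.max(2)<110)&(hm>0),*b[:2]):
            W=np.array([onz(n,*q,.12)[:2] for q in P]);ax=long_axis(W);print("keyway",c,ar,onz(n,*c,.12),np.arctan2(*ax[::-1]))
    else: print("2view",two(("top",*pt),("scene",*p)))
b=(345,180,480,280);a=sub(t,*b);hs=cv2.cvtColor(a,cv2.COLOR_BGR2HSV)
g=a.min(2)
for nm,m,z in(("case",(g>135)&(hs[...,1]<60),.116),("box",(a.max(2)<110)&(hs[...,1]<55),.075)):
    for r in px(m,*b[:2]):
        if r[1]<300: continue
        W=np.array([onz("top",*p,z)[:2] for p in r[2]]).astype(np.float32);print(nm,r[1],cv2.minAreaRect(W))
E
python3 m.py
```

```text
block rect ((0.4976564347743988, 0.18252155184745789), (0.1763353943824768, 0.05238647013902664), 75.5640869140625)
scene keys
[244.04 179.51] 67.375
(array([0.45919041, 0.13779175, 0.15563664]), np.float64(0.05860515607644981))
[230.61 182.72] 17.375
(array([0.44750509, 0.14812367, 0.14940023]), np.float64(0.08899228578963281))
[249.02 193.49] 181.5625
(array([0.465206  , 0.13917756, 0.11707147]), np.float64(0.04703424237870821))
[269.03 209.18] 128.5625
(array([0.48422677, 0.12832215, 0.07134728]), np.float64(0.0010874834531046716))
top brass [394.1743679  223.92080498] [13.24319839 13.71247101] [ 0.4843 -0.1719  0.12  ]
keyway [393.87353801 223.92178363] 10.6875 [ 0.48435193 -0.17127593  0.12      ] -1.7733874864129604
scene brass [376.86863327 232.36057854] [ 7.85475683 15.85604   ] [ 0.4838 -0.1729  0.12  ]
2view (array([ 0.48450605, -0.17225276,  0.11937801]), np.float64(0.00044134543223887853))
case 1202.8125 ((0.48018667101860046, -0.1913939267396927), (0.12984268367290497, 0.06602559238672256), 77.9761962890625)
box 6373.1875 ((0.4719456136226654, -0.21713340282440186), (0.2747470438480377, 0.17399761080741882), 77.85956573486328)
```

Square key is at about (0.484, 0.1275), yaw −0.255. The lock is at (0.4844, −0.172), yaw −0.21. Moving above the key.

Emit:
{"fn": "step_arm", "kwargs": {"offset": [[23.8, -47.35, -4], [23.8, -47.35, -4], [23.8, -47.35, -4], [23.8, -47.35, -4], [23.8, -47.35, -4], [23.8, -47.35, -4], [23.8, -47.35, -4], [23.8, -47.35, -4], [23.8, -47.35, -4], [23.8, -47.35, -4], [23.8, -47.35, -4], [23.8, -47.35, -4]], "roll": [-1.436, -1.436, -1.436, -1.436, -1.436, -1.436, -1.436, -1.436, -1.436, -1.436, -1.436, -1.436], "fingers": [1, 1, 1, 1, 1, 1, 1, 1, 1, 1, 1, 1]}}

```text
time: 1.6
position: [0.4839, 0.1293, 0.2075]
ee_rot: [-0.0, 0.79, 0.613, -0.0]
ft_force: [-0.1, 0.9, 0.0]
grip_width: 1.003
grasp_force: 0.0
```

Emit:
{"fn": "step_arm", "kwargs": {"offset": [[0, 0, -3], [0, 0, -6], [0, 0, -9], [0, 0, -11], [0, 0, -12], [0, 0, -12.9], [0, 0, -12.9], [0, 0, -12.9]], "roll": [0, 0, 0, 0, 0, 0, 0, 0], "fingers": [0, 0, 0, 0, 0, 0, 0, 0]}}

```text
time: 2.6
position: [0.4848, 0.1281, 0.0791]
ee_rot: [0.0, 0.791, 0.612, 0.0]
ft_force: [0.5, -0.0, 1.1]
grip_width: 0.503
grasp_force: 0.0
```

```bash
python3 - <<'E'
from h import *
a=save("scene","s1.png")
o=get_obs();print(o["position"],o["ft_force"])
cv2.imwrite("pics/s1c.png",cv2.resize(a[130:260,190:340,::-1],None,fx=4,fy=4,interpolation=2))
E
```

```text
[0.48483094 0.12812612 0.07915568] [ 0.32874376 -0.01390945  0.07364462]
```

View pics/s1c.png

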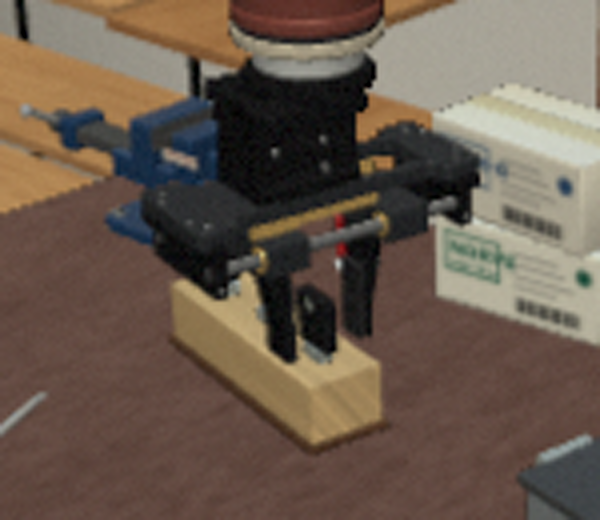

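The square key stands between the two fingers (crop (318,330)). Closing, then lifting a little.

Emit:
{"fn": "step_arm", "kwargs": {"offset": [[0, 0, 0], [0, 0, 0], [0, 0, 0], [0, 0, 0], [0, 0, 0], [0, 0, 0]], "roll": [0, 0, 0, 0, 0, 0], "fingers": [-1, -1, -1, -1, -1, -1]}}

```text
time: 3.4
position: [0.4844, 0.1279, 0.0785]
ee_rot: [-0.0, 0.791, 0.612, -0.0]
ft_force: [-0.5, 0.1, 1.4]
grip_width: 0.11
grasp_force: 30.0
```

Emit:
{"fn": "step_arm", "kwargs": {"offset": [[0, 0, 1], [0, 0, 3], [0, 0, 5], [0, 0, 8], [0, 0, 11], [0, 0, 14], [0, 0, 14]], "roll": [0, 0, 0, 0, 0, 0, 0], "fingers": [-1, -1, -1, -1, -1, -1, -1]}}

```text
time: 4.28
position: [0.4857, 0.1282, 0.2213]
ee_rot: [0.0, 0.791, 0.612, 0.002]
ft_force: [-0.1, 0.0, -0.8]
grip_width: 0.115
grasp_force: 30.0
```

Emit:
{"fn": "step_arm", "kwargs": {"offset": [[0, -5, 0], [0, -10, 0], [0, -15, 0], [0, -20, 0], [0, -25, 0], [0, -28, 0], [0, -30, 0], [0, -30, 0], [0, -30, 0], [0, -30, 0]], "roll": [0.04, 0.04, 0.04, 0.04, 0.04, 0.04, 0.04, 0.04, 0.04, 0.04], "fingers": [-1, -1, -1, -1, -1, -1, -1, -1, -1, -1]}}

```text
time: 5.52
position: [0.4845, -0.1708, 0.2184]
ee_rot: [-0.0, 0.778, 0.628, 0.0]
ft_force: [-0.3, 0.6, -0.0]
grip_width: 0.112
grasp_force: 30.0
```

```bash
python3 - <<'E'
from h import *
a=save("scene","s2.png");b=save("top","t2.png")
o=get_obs();print(o["position"],o["ft_force"],o["grip_width"])
o=np.zeros((600,800,3),np.uint8)
o[:600,:400]=cv2.resize(a[170:270,340:407,::-1],(400,600),interpolation=2)
o[:400,400:]=cv2.resize(b[180:280,345:445,::-1],(400,400),interpolation=2)
cv2.imwrite("pics/c3.png",o)
E
```

```text
[ 0.48453396 -0.17115005  0.21850426] [0.89571827 0.17231081 0.12055848] 0.1124205079948594
```

View pics/c3.png

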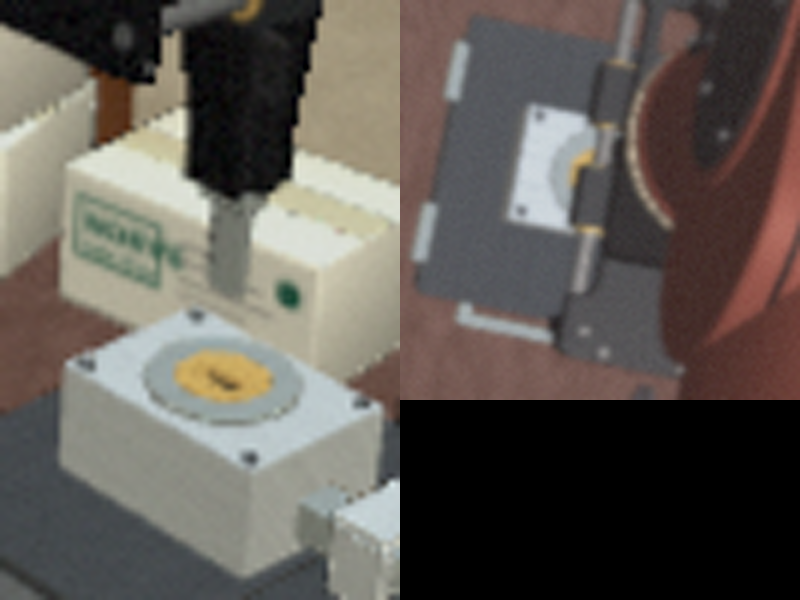

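The scene crop shows the blade hanging at about crop (231,245), above and slightly right of the keyway at (222,378); the top view is blocked by the gripper. I'll measure the sideways offset in the scene view.

```bash
python3 - <<'E'
from h import *
s=cv2.imread("pics/s2.png")
print(s[200:222,370:388].mean(2).astype(int))
K=np.array([.4845,-.1712])
for z in(.185,.175,.165,.155,.151,.12): print(z,proj("scene",[*K,z]).round(2))
for n,p in(("+x",(.4855,-.1712)),("+y",(.4845,-.1702))): print(n,proj("scene",[*p,.165])-proj("scene",[*K,.165]))
for dx in(-.0025,.0025):
  for dy in(-.007,.007):
    c,q=np.cos(-.21),np.sin(-.21);print(proj("scene",[K[0]+c*dx-q*dy,K[1]+q*dx+c*dy,.165]).round(2))
E
```

```text
[[211 198 156  83  32  20  19  15  13  19  22  26  18  15  23  21  50 117]
 [219 218 210 152  91  43  26  12  13  17  23  23  21  16  17  22 120 170]
 [219 218 219 172 123 113  80  41  10  13  56  98  86  64  73 157 177 186]
 [218 218 218 212 202 135  95 106  79  61  93 124 118 112 118 189 189 188]
 [217 216 218 218 217 152 112  96  90 107 104 122 122 132 173 209 207 196]
 [200 212 217 218 217 148 112 107 105  95  92 125 116 193 212 217 217 215]
 [178 188 192 204 216 120  96 108 110 104 110 122 171 212 218 218 218 218]
 [169 171 174 185 193 122 104 110 111 111 113 119 183 216 219 217 216 217]
 [166 169 167 168 156 110 107 111 110 113 114 120 202 217 218 219 216 219]
 [166 167 167 169 144  84 102 110 110 112 117 119 207 218 218 218 218 220]
 [147 151 158 166 154 104 107 112 111 108 116 117 189 207 217 219 219 219]
 [128 143 145 148 145 114 110 110 110 110 115 128 171 189 198 207 216 218]
 [134 154 156 149 118  92 108 107 112 111 117 131 160 172 173 179 194 199]
 [121 143 159 159 136  94 105 113 112 109 118 129 164 164 167 169 171 180]
 [127 146 144 143 133 113 106 112 109 111 118 133 160 168 166 168 167 171]
 [155 159 160 154 134 111 111 112 110 113 117 134 162 166 169 168 167 164]
 [143 149 160 163 141 115 108 111 109 112 118 146 163 165 166 166 150 142]
 [156 149 144 147 150 120 115 111 110 109 120 141 161 165 168 162 121  89]
 [157 155 159 152 146 135 124 113 114 113 117 136 138 156 163 164 103  63]
 [151 149 151 155 158 156 145 133 119 124 128 158 160 155 164 165 109  63]
 [161 158 159 148 151 156 156 158 148 140 138 153 163 167 167 167 141  79]
 [176 154 144 154 158 148 148 155 155 157 154 148 141 147 160 166 162 147]]
0.185 [378.62 203.23]
0.175 [378.26 207.77]
0.165 [377.9  212.26]
0.155 [377.55 216.71]
0.151 [377.41 218.48]
0.12 [376.33 231.94]
+x [ 0.26573046 -0.18677824]
+y [-0.43550293 -0.15253858]
[379.63 213.97]
[374.44 211.32]
[381.39 213.2 ]
[376.2  210.58]
```

The blade matches the robot pose sideways to about 0.2 mm; the lock sits 1 mm further towards −y. Going down to the first pins.

Emit:
{"fn": "step_arm", "kwargs": {"offset": [[0, -0.1, -1], [0, -0.1, -2], [0, -0.1, -2.8], [0, -0.1, -3.1], [0, -0.1, -3.4], [0, -0.1, -3.7], [0, -0.1, -4.0], [0, -0.1, -4.0]], "roll": [0, 0, 0, 0, 0, 0, 0, 0], "fingers": [-1, -1, -1, -1, -1, -1, -1, -1]}}

```text
time: 6.62
position: [0.4843, -0.173, 0.1784]
ee_rot: [-0.0, 0.779, 0.628, -0.0]
ft_force: [-0.4, -0.9, -0.5]
grip_width: 0.109
grasp_force: 30.0
```

It has entered with no force (9 mm in). Pressing on with the wiggle.

Emit:
{"fn": "step_arm", "kwargs": {"offset": [[0.017, 0.08, -0.2], [-0.017, -0.08, -0.4], [0.017, 0.08, -0.6], [-0.017, -0.08, -0.8], [0.017, 0.08, -1.0], [-0.017, -0.08, -1.2], [0.017, 0.08, -1.4], [-0.017, -0.08, -1.6], [0.017, 0.08, -1.8], [-0.017, -0.08, -2.0], [0.017, 0.08, -2.1], [-0.017, -0.08, -2.2]], "roll": [0, 0, 0, 0, 0, 0, 0, 0, 0, 0, 0, 0], "fingers": [-1, -1, -1, -1, -1, -1, -1, -1, -1, -1, -1, -1]}}

```text
time: 8.12
position: [0.4846, -0.1736, 0.1572]
ee_rot: [-0.0, 0.779, 0.628, 0.001]
ft_force: [-3.4, 3.6, 8.2]
grip_width: 0.114
grasp_force: 30.0
```

Emit:
{"fn": "step_arm", "kwargs": {"offset": [[0.034, 0.16, -0.15], [0, 0, -0.25], [0.034, 0.16, -0.3], [0, 0, -0.35], [0.034, 0.16, -0.4], [0, 0, -0.4], [0.034, 0.16, -0.4], [0.017, 0.08, -0.4], [0.017, 0.08, -0.4]], "roll": [0, 0, 0, 0, 0, 0, 0, 0, 0], "fingers": [-1, -1, -1, -1, -1, -1, -1, -1, -1]}}

```text
time: 9.25
position: [0.4846, -0.1733, 0.1534]
ee_rot: [0.0, 0.779, 0.627, 0.0]
ft_force: [-3.6, 1.1, 9.8]
grip_width: 0.116
grasp_force: 30.0
```

```bash
python3 - <<'E'
from h import *
a=save("scene","s3.png")
o=get_obs();print(o["position"],o["ft_force"],o["wrist_torque"])
cv2.imwrite("pics/c4.png",cv2.resize(a[180:260,330:430,::-1],None,fx=7,fy=7,interpolation=2))
E
```

```text
[ 0.48462815 -0.17328505  0.1533743 ] [-3.62496378  0.61907996 10.57607864] [0.16313456 1.02091148 0.03103594]
```

View pics/c4.png

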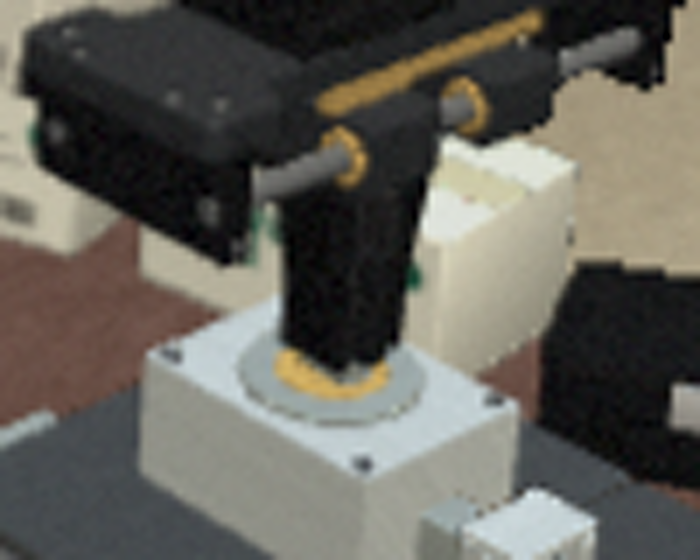

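The gripper is low over the plug, with the shoulder at the face at crop (345,375). I'll push a little more to confirm it is seated.

Emit:
{"fn": "step_arm", "kwargs": {"offset": [[0.017, 0.08, -0.1], [-0.017, -0.08, -0.15], [0.017, 0.08, -0.2], [-0.017, -0.08, -0.2], [0.017, 0.08, -0.2], [0, 0, -0.2], [0, 0, -0.2]], "roll": [0, 0, 0, 0, 0, 0, 0], "fingers": [-1, -1, -1, -1, -1, -1, -1]}}

```text
time: 10.18
position: [0.4848, -0.1734, 0.1531]
ee_rot: [-0.0, 0.779, 0.627, 0.001]
ft_force: [-12.0, 4.2, 34.6]
grip_width: 0.113
grasp_force: 30.0
```

It is seated: the force rose to 35 N and the tool barely sank. Easing off a bit, then turning clockwise.

Emit:
{"fn": "step_arm", "kwargs": {"offset": [[-0.05, 0, 0.12], [-0.05, 0, 0.12], [-0.05, 0, 0.12], [-0.05, 0, 0.12], [-0.05, 0, 0.12], [-0.05, 0, 0.12], [-0.05, 0, 0.12], [-0.05, 0, 0.12]], "roll": [0, 0, -0.15, -0.3, -0.45, -0.6, -0.6, -0.6], "fingers": [-1, -1, -1, -1, -1, -1, -1, -1]}}

```text
time: 11.18
position: [0.4837, -0.1731, 0.1532]
ee_rot: [-0.001, 0.929, 0.369, 0.0]
ft_force: [-10.7, 3.6, 23.3]
grip_width: 0.11
grasp_force: 30.0
```

Emit:
{"fn": "step_arm", "kwargs": {"offset": [[0, 0, 0], [0, 0, 0], [0, 0, 0], [0, 0, 0], [0, 0, 0], [0, 0, 0], [0, 0, 0], [0, 0, 0], [0, 0, 0], [0, 0, 0]], "roll": [-0.15, -0.3, -0.45, -0.6, -0.75, -0.9, -1.0, -1.1, -1.1, -1.1], "fingers": [-1, -1, -1, -1, -1, -1, -1, -1, -1, -1]}}

```text
time: 12.42
position: [0.484, -0.1716, 0.1531]
ee_rot: [-0.002, 0.985, -0.17, -0.001]
ft_force: [-10.4, 8.7, 27.0]
grip_width: 0.11
grasp_force: 30.0
```

```bash
python3 - <<'E'
from h import *
a=save("scene","s4.png");b=save("top","t4.png")
o=get_obs();q=o["ee_rot"];print(o["position"],o["ft_force"],o["wrist_torque"],o["grasp_force"],np.arctan2(2*q[2]**2-1,2*q[1]*q[2]),o["joints"],o["time"])
o=np.zeros((600,800,3),np.uint8)
o[:420,:525]=cv2.resize(a[180:264,330:435,::-1],(525,420),interpolation=2)
o[:275,525:]=cv2.resize(b[200:255,390:445,::-1],(275,275),interpolation=2)
cv2.imwrite("pics/c5.png",o)
E
```

```text
[ 0.4840415  -0.17164017  0.15313042] [-11.09911508   8.88759155  25.94057324] [2.1659685  2.6748301  0.20577487] 30.02395608695224 -1.912844269356933 [-0.69997034  0.20874986  1.07677551  1.94912954 -0.2092239   1.10329381
 -1.44948952] 12.525
```

View pics/c5.png

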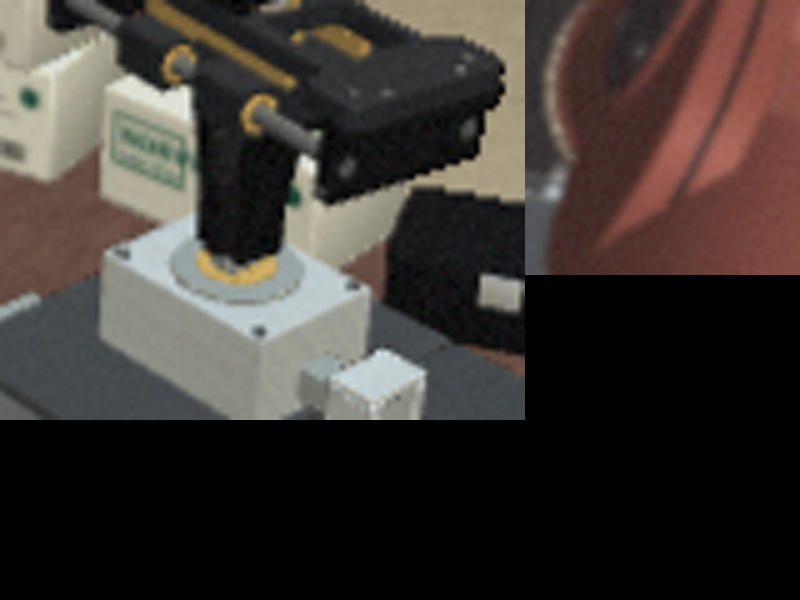

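The tool turned 1.70 rad, still gripping. I'll check the bolt by comparing before and after.

```bash
python3 - <<'E'
import cv2,numpy as np
o=np.hstack([cv2.resize(cv2.imread(f"pics/{f}.png")[215:275,360:425],None,fx=6,fy=6,interpolation=2) for f in("s3","s4")])
cv2.imwrite("pics/c6.png",o)
E
```

```text
(no output)
```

View pics/c6.png

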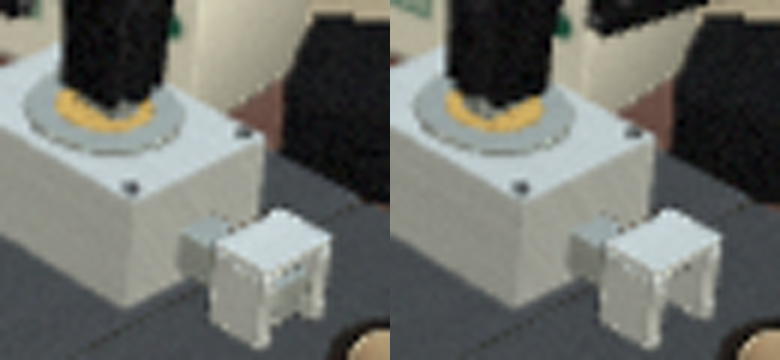

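Before, the bolt end shows inside the keeper at (290,275); after, the keeper is empty, so the bolt is drawn back. A small extra turn for margin, then settle.

Emit:
{"fn": "step_arm", "kwargs": {"offset": [[0, 0, 0], [0, 0, 0], [0, 0, 0], [0, 0, 0], [0, 0, 0], [0, 0, 0]], "roll": [-0.04, -0.08, -0.08, -0.08, -0.08, -0.08], "fingers": [-1, -1, -1, -1, -1, -1]}}

```text
time: 13.28
position: [0.4842, -0.1716, 0.1531]
ee_rot: [-0.002, 0.978, -0.209, -0.001]
ft_force: [-9.0, 9.1, 26.1]
grip_width: 0.114
grasp_force: 30.1
```

```bash
python3 - <<'E'
from h import *
o=get_obs();q=o["ee_rot"];print(o["position"],o["ft_force"],o["wrist_torque"],o["grasp_force"],np.arctan2(2*q[2]**2-1,2*q[1]*q[2]),abs(np.array(o["qd"])).max())
E
```

```text
[ 0.48417062 -0.17161709  0.15310848] [-8.98996193  9.06595245 26.13115171] [2.07416696 2.52615194 0.48107049] 30.081287286184306 -1.9921962441942358 0.0012822571003606475
```

The moment about z rose from 0.21 to 0.48 N m, so the key is against the stop. Everything is at rest, gripped at 30 N and pressed down at 26 N. Handing in.

```bash
python3 -c "
from plant import ctrl
print(ctrl.sign_off())"
```

```text
the job is handed in; nothing more can be done
None
```

I handed the job in at about 13.3 s: the square key is fully in the lock, turned clockwise to the stop and still gripped at 30 N, with the bolt drawn back; the hand-in returned no verdict.

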